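# Switch on the receiver and hold the mic pair over the tongue drum

## Robot

A 7-joint arm with a two-finger parallel gripper is mounted at the origin on the work surface. World frame = base frame: x ahead of the robot, y to its left, z up, the work surface at z = 0. Lengths are in m, angles in rad, forces in N, time in s.
With the tool pointing down it reaches from about 0.4 to 0.85 m from the base axis. Payload 6.9 kg.
Tool frame: the origin (TCP) lies on the centre line of the jaws, within the pads' length; the fingertips stand 8 mm ahead of it and the grasp point (between the pads) lies 11 mm behind it; z points along the fingers, y is the direction in which the jaws open and shut (so a half turn about z gives the same grasp; the last joint's range is limited). The gripper opens to 85 mm and grips with 20 to 120 N. Pads are 22 mm wide; open, the fingers measure 114 mm over their backs; the gripper's body (76 mm by 85 mm) begins 54 mm behind the grasp point. The pads swing forward as they close: fully open they stand 13 mm farther back than shut.
Start: joints at [1.222, 0.507, -0.238, 1.5, 0.126, 1.149, -0.155], TCP at [0.275, -0.561, 0.214] pointing down, gripper open.
Joint ranges: [-3.08, 3.08], [-0.24, 2.05], [-1.43, 1.35], [0, 2.5], [-1.52, 4.66], [0.17, 1.96], [-2.89, 2.89]. Speed limits (rad/s): [2.39, 2.39, 3.14, 3.14, 3.14, 3.14, 3.14].

## Interface

Orientations are given as a unit quaternion [x, y, z, w].
In Python, from plant import * gives the robot as it stands.
- The arm moves only by the tool arm_command, never from a script. Its argument "rows" is text: rows parted by semicolons, each of 7 numbers parted by spaces: the shift along the tool's x, y, z in mm, then the turn, a rotation vector about the tool's x, y, z in rad, then the closure, from 0 (fully open) to 1 (shut). A call has 1 to 10 rows; each row shifts and turns the pose as measured when the row begins, along the tool's axes as they then stand; what a row does not reach is not made up. A row lasts 1/12 s, in which the tool goes at most 41.7 mm and 7.16 degrees, less where a joint would pass 70% of its speed; a pose out of reach is approached as far as the arm can. A call is refused whole if a number of a shift passes 41.7 or a number of a turn 0.125, either way. A call with a gripper value outside its range is refused whole. The fingers move at their own pace and stop on an object; the grip force is fixed at half the most. Time passes only in rows, so rows that do not move let the fingers close. It gives the time, the measured TCP pose, the force and the opening at its end, in the units of the state.
- get_obs(): the state, without advancing time (a new reading comes with each control period).
- get_image(name): name is "side" or "top" or "wrist"; returns (picture, depth): 420x560x3 uint8, red, green, blue; 420x560 float32, m along the optical axis (not along the pixel's ray), 0 where there is no reading.
- camera_model(name): a dict with "camera_matrix" (3x3 intrinsics, pixels), "dist" ([k1, k2, p1, p2, k3] as OpenCV has them; the pictures are not rectified), "world_from_camera" (4x4, takes a point from camera to world coordinates). Camera axes: x right, y down, z forward; pixel columns grow to the right and rows downward; lengths in m; the calibration is good to about 2 mm. A picture is of the moment at which its call begins: read the wrist's pose just before it. camera_model takes no time and is no camera call; for the wrist camera it gives the pose at the moment of the call.
- sign_off(): hands the job in, once; it reports no verdict.
Trained networks look in the newest picture that a camera, given by its name, has taken for a name from the list of things; names that differ only in an ending like _2 or _b are one class to them, and where a whole thing is asked for, a point or a joint stands for the part that bears it (a point fixed in the world has none). Each returns a list of dicts, best first, with "p" (0 to 1); they miss things now and then, are a little off and sometimes report something else, mostly with a low value. They report only what shows in the picture. A call takes as long as a camera call. They do not tell look-alikes from the thing itself.
- regions_of(camera, query): "region" (420x560 bool, what is visible of it) and "location" ([column, row] in pixels, amid what is visible of it).
- pinpoint(camera, query): "location" ([column, row] in pixels: a listed point, or the origin of a listed thing).
The state is a dict: "clock": time; "joint_pos": joint angles; "joint_vel": joint speeds; "tau": joint torques, N m; "tcp_pos": TCP position; "ee_rot": TCP orientation; "wrist_force": force on the tool from outside, world axes, zero at the start; "ft_torque": the same for the moment, N m; "opening": finger opening in m.
Only numpy, scipy, OpenCV 4.12 (cv2) and the standard library are available. Lean on these libraries where they do the work, as an engineer would, in place of code of your own. Each camera call takes 0.05 s, during which the arm holds its last target.

## Task

First throw the lever of the microphone receiver box upright into its marked middle notch and let go of it. Then lift the twin microphone out of its parking block, carry it clear of the bell rail and hold it about 15 mm above the tongue drum, upright, one microphone head centred over each of the drum's two sound holes, for the take. Finish while still holding it there, still, without letting go; the drum and the bell rail must never be touched, and the other instruments stay where they lie.

Things in the scene. Friction and masses are not known exactly. Their poses are not given: they have to be found in the camera images.
- lever (a joint): lever of the grey receiver box (rad): 0 = upright, in the marked middle notch (white lines on box top and steel sector plate, a small stud); -0.45 = end notch, near which it starts, leaning to the box's -x; +0.45 = other end notch. No snap: friction holds it where it is left; 1 to 2 N at the knob moves it. Range -0.52 to 0.52. The knob moves on an 85 mm arc about lever_pivot, in its x-z plane.
- lever_knob (a point): centre of the lever's black ball knob, 24 mm diameter, on an 8 mm rod; 125 mm above the table when upright
- lever_pivot (a point): the lever's hinge, 40 mm above the table; its y axis is the hinge axis, its x axis the way the lever swings as the joint value grows, z up. The box is fixed, 110 (x) x 90 (y) x 45 mm high; a thin steel sector plate stands beside the rod (y = +18 mm), its top 91 mm above the table; a 3 mm antenna stub stands to 95 mm at x +45, y -36 mm.
- box: the fixed grey receiver box that carries the lever; origin under its centre
- mic_grip (a point): centre of the twin microphone's black grip block, 24 (x) x 44 (y) x 48 mm high; axes those of the microphone. It is to be pinched across its 24 mm (x). Below it a crossbar 20 x 110 x 16 mm along y (its top 24 mm below this point), and two round heads of 22 mm diameter, 62 mm long, at y = -40 and +40 mm, pointing down. The heads' lower faces are 100 mm below this point. The same either way round; loose, about 0.25 kg.
- mic_low (a point): point on the twin microphone midway between the lower faces of its two heads, 100 mm straight below mic_grip; same axes
- mic: the loose twin microphone as a whole; origin at mic_low
- rack: fixed dark-wood parking block of the twin microphone, 56 (x) x 150 (y) x 30 mm high, origin under its centre; the heads stand 18 mm deep in two 26 mm holes at y = -40 and +40 mm
- drum_top (a point): centre of the top face of the fixed wooden tongue drum, 110 (x) x 200 (y) mm, this face 70 mm above the table; two 29 mm round sound holes in it at x = 0, y = -40 and +40 mm; z up
- drum: the tongue drum; origin under its centre
- rail_mid (a point): middle of the bar of the fixed bell rail: a 12 mm bar, 320 mm long along x, 140 mm above the table (its top at 146 mm), on two posts at x = -150 and +150 mm with feet 50 x 70 mm, four brass bells of up to 42 mm diameter under it. It stands between the microphone and the drum.
- rail: the bell rail; origin on the table under its middle
- kalimba: bystander beside the drum: loose thumb piano, 100 x 150 x 47 mm high, one hole and steel tines on top; origin under its centre
- cowbell: bystander: standing steel cowbell, about 55 x 60 x 110 mm high; origin under it
- woodblock: bystander: wood block 50 x 130 x 40 mm; origin under its centre
- castanet: bystander: flat round wooden castanet, 60 mm diameter, 19 mm high; origin under it
- weight: bystander: brass paperweight with a knob, 52 mm diameter, 38 mm high; origin under it
Not all that is in view belongs to the job. What is shaped like the rack but orange is not meant.

How it is judged:
On the way, in this order (a step that is already met when the one before it is completed fails the run):
1. the lever rests in the marked middle notch, let go, while the microphone is still in its block (value of joint lever between -0.12 and 0.12 rad and velocity of joint lever between -0.1 and 0.1 rad/s and contact force between the fingers and box below 0.2 N), for 0.2 s.
2. the twin microphone is lifted clear of its block (z of mic_low in the frame of rack above 0.045 m and contact force between mic and the fingers above 1 N), for 0.1 s.
At the end, for the whole second after the job is handed in: Lever within 0.12 rad of upright. Fingers hold the mic pair still (<0.03 m/s), touching nothing else: heads 4-30 mm above the drum top, their midpoint within 10 mm of the holes' midpoint along each drum axis, long axis within 0.14 rad of the line of holes (either way round), tilt under 0.10 rad (value of joint lever between -0.12 and 0.12 rad and x of mic_low in the frame of drum_top between -0.01 and 0.01 m and y of mic_low in the frame of drum_top between -0.01 and 0.01 m and z of mic_low in the frame of drum_top between 0.004 and 0.03 m and angle between the y axis of mic_grip and the y axis of drum_top, either way round below 0.14 rad and angle between mic_grip's own z axis and vertical below 0.1 rad and contact force between mic and the fingers above 1 N and contact force between mic and drum below 0.2 N and contact force between mic and kalimba below 0.2 N and contact force between mic and rail below 0.2 N and linear speed of mic below 0.03 m/s); the arm keeps its last pose, push and grip.
It fails at once if the tongue drum is touched (contact force between drum and anything else above 1 N).
It fails at once if the bell rail is touched (contact force between rail and anything else above 1 N).
It fails at once if a bystander instrument is moved more than 30 mm (distance of any of kalimba, cowbell, woodblock, castanet, weight from where it was at the start of the episode above 0.03 m).
It also fails if it takes over 51 s, if anything falls off the work surface, if the arm or the gripper's body presses on something with over 40 N, if the wrist force passes 120 N, or if a joint passes its speed limit or range.

## Working session

There is one attempt and no reset: what is moved stays moved. The work goes in short steps, Python scripts to look and compute and a tool call to move; the robot and the scene stay as the last step left them, time stands still between calls to the robot, and variables do not carry over. Pictures are saved under pics/ and viewed, and the job is handed in when it is done.

Besides the shell and the picture viewer there is one more tool, called in YAML: its name, and indented under it one key for each argument. arm_command: Moves the arm, as the interface text tells. Its arguments: {"type":"object","properties":{"rows":{"type":"string"}},"required":["rows"]}

```bash
mkdir -p pics; ls; python3 - <<'E'
from plant import *
import cv2,numpy as np
o=get_obs();print({k:np.round(v,3) for k,v in o.items()})
for n in ["side","top","wrist"]:
    im,d=get_image(n);cv2.imwrite(f"pics/{n}0.png",im[:,:,::-1]);np.save(f"pics/{n}0_d.npy",d)
    m=camera_model(n);print(n,np.round(m["world_from_camera"],3).tolist(),np.round(m["camera_matrix"],1).tolist(),m["dist"])
print(get_obs()["clock"])
E
```

```text
pics
{'clock': np.float64(0.0), 'joint_pos': array([ 1.221,  0.508, -0.238,  1.501,  0.126,  1.149, -0.155]), 'joint_vel': array([-0.001,  0.   ,  0.   , -0.   ,  0.001, -0.002, -0.001]), 'tau': array([-1.0000e-03, -6.2059e+01, -2.1860e+00, -2.4965e+01,  1.3000e-02,
        1.2000e-02,  0.0000e+00]), 'tcp_pos': array([ 0.274, -0.561,  0.213]), 'ee_rot': array([ 0.974,  0.225, -0.   , -0.001]), 'wrist_force': array([-0.635,  0.17 ,  0.172]), 'ft_torque': array([0.031, 0.035, 0.002]), 'opening': np.float64(0.085)}
side [[-0.72, -0.455, 0.523, 0.038], [-0.694, 0.476, -0.541, 0.579], [-0.003, -0.753, -0.659, 0.714], [0.0, 0.0, 0.0, 1.0]] [[380.6, 0.0, 275.6], [0.0, 380.6, 213.6], [0.0, 0.0, 1.0]] [-0.02604195  0.          0.          0.          0.        ]
top [[-0.014, -0.998, 0.063, 0.443], [-1.0, 0.015, 0.013, 0.083], [-0.014, -0.063, -0.998, 1.44], [0.0, 0.0, 0.0, 1.0]] [[519.8, 0.0, 276.9], [0.0, 519.8, 211.8], [0.0, 0.0, 1.0]] [-0.0627034  0.         0.         0.         0.       ]
wrist [[0.44, -0.859, -0.262, 0.34], [-0.898, -0.421, -0.127, -0.528], [-0.001, 0.291, -0.957, 0.372], [0.0, 0.0, 0.0, 1.0]] [[367.0, 0.0, 277.5], [0.0, 367.0, 213.3], [0.0, 0.0, 1.0]] [-0.0920978  0.         0.         0.         0.       ]
0.15
```

View pics/top0.png

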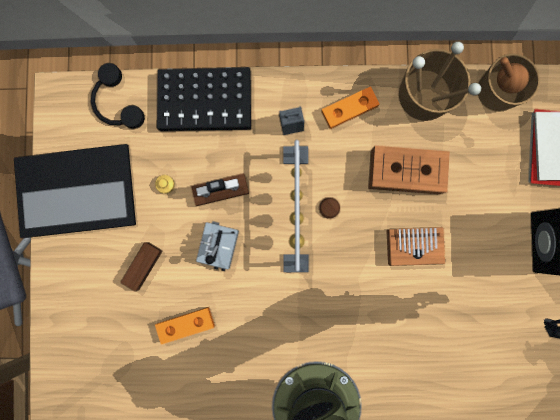

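View pics/side0.png

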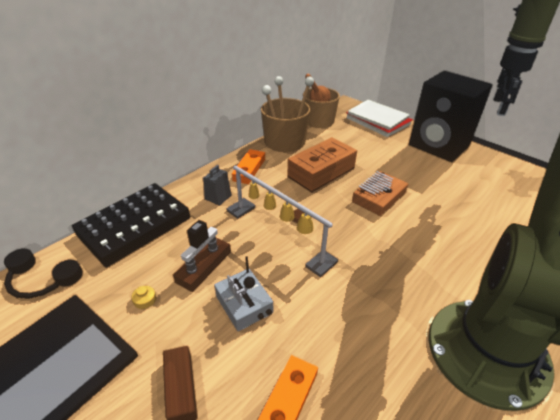

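```bash
cat > h.py <<'E'
from plant import *
import cv2,numpy as np
from scipy.spatial.transform import Rotation as R
def ray(n,px,m=None):
    m=m or camera_model(n)
    p=cv2.undistortPoints(np.array([[px]],float),m["camera_matrix"],m["dist"])[0,0]
    T=m["world_from_camera"];return T[:3,3],T[:3,:3]@np.array([p[0],p[1],1])
def atz(n,px,z,m=None):
    o,d=ray(n,px,m);return o+d*(z-o[2])/d[2]
def proj(n,P,m=None):
    m=m or camera_model(n);T=np.linalg.inv(m["world_from_camera"])
    q,_=cv2.projectPoints(np.array(P,float).reshape(-1,3),cv2.Rodrigues(T[:3,:3])[0],T[:3,3],m["camera_matrix"],m["dist"]);return q[:,0]
def cloud(n,d,m=None):
    m=m or camera_model(n);v,u=np.mgrid[:420,:560]
    p=cv2.undistortPoints(np.stack([u.ravel(),v.ravel()],1)[:,None].astype(float),m["camera_matrix"],m["dist"])[:,0]
    c=np.c_[p,np.ones(len(p))]*d.reshape(-1,1);T=m["world_from_camera"]
    return (c@T[:3,:3].T+T[:3,3]).reshape(420,560,3)
E
python3 - <<'E'
from h import *
Z=dict(lever_knob=.11,lever_pivot=.04,box=0,mic_grip=.112,mic_low=.012,rack=0,drum_top=.07,rail_mid=.14,rail=0,kalimba=0,cowbell=0)
for q in ["lever_knob","lever_pivot","box","mic_grip","rack","drum_top","rail_mid","kalimba"]:
  for c in ["top","side"]:
    for r in pinpoint(c,q)[:3]:
        print(q,c,round(r["p"],2),np.round(r["location"],1),np.round(atz(c,r["location"],Z[q]),3))
print(get_obs()["clock"])
E
```

```text
lever_knob top 0.69 [206.2 258.8] [0.41  0.282 0.11 ]
lever_knob side 0.69 [248.  279.7] [0.418 0.267 0.11 ]
lever_pivot top 0.78 [215.9 243.1] [0.45  0.266 0.04 ]
lever_pivot side 0.72 [242.8 292.7] [0.444 0.263 0.04 ]
box top 0.79 [214.8 241.8] [0.454 0.275 0.   ]
box side 0.59 [243.2 305.4] [0.441 0.267 0.   ]
mic_grip top 0.67 [213.1 184.8] [0.599 0.263 0.112]
mic_grip side 0.72 [199.1 231.9] [0.598 0.251 0.112]
rack top 0.81 [220.3 189.9] [0.598 0.258 0.   ]
rack top 0.8 [350.  108.8] [ 0.822 -0.109  0.   ]
rack top 0.76 [186.3 324.1] [0.228 0.355 0.   ]
rack side 0.86 [283.5 405.1] [0.228 0.363 0.   ]
rack side 0.8 [247.1 167.8] [ 0.833 -0.108  0.   ]
rack side 0.69 [204.3 267.2] [0.593 0.258 0.   ]
drum_top top 0.93 [409.2 169.6] [ 0.637 -0.253  0.07 ]
drum_top side 0.73 [325.4 152.4] [ 0.64  -0.269  0.07 ]
drum_top side 0.55 [182.8 388.5] [0.351 0.483 0.07 ]
rail_mid top 0.84 [298.8 204. ] [0.544 0.044 0.14 ]
rail_mid side 0.89 [276.8 193.1] [0.545 0.051 0.14 ]
rail_mid side 0.34 [200.2 266.6] [0.491 0.326 0.14 ]
kalimba top 0.83 [413.4 247.3] [ 0.431 -0.275  0.   ]
kalimba top 0.19 [209.8 255.2] [0.417 0.289 0.   ]
kalimba side 0.85 [377.5 197.6] [ 0.435 -0.271  0.   ]
0.95
```

```bash
python3 - <<'E'
from h import *
im=cv2.imread("pics/top0.png");a=cv2.resize(im[165:285,155:255],None,fx=5,fy=5,interpolation=cv2.INTER_CUBIC)
s=cv2.imread("pics/side0.png");b=cv2.resize(s[215:335,165:285],None,fx=5,fy=5,interpolation=cv2.INTER_CUBIC)
cv2.imwrite("pics/z1.png",a);cv2.imwrite("pics/z2.png",b)
c=cloud("top",np.load("pics/top0_d.npy"));cs=cloud("side",np.load("pics/side0_d.npy"))
def rect(P,name):
    r=cv2.minAreaRect((P[:,:2]*1000).astype(np.float32));print(name,len(P),np.round(r,1).tolist() if 0 else r,P[:,2].mean())
def sel(c,x,y,z):
    return c[(c[...,0]>x[0])&(c[...,0]<x[1])&(c[...,1]>y[0])&(c[...,1]<y[1])&(c[...,2]>z[0])&(c[...,2]<z[1])]
for n,cc in (("top",c),("side",cs)):
    rect(sel(cc,(.55,.75),(-.4,-.1),(.06,.08)),n+" drum")
    rect(sel(cc,(.36,.53),(.18,.36),(.035,.052)),n+" boxtop")
    rect(sel(cc,(.5,.7),(.17,.34),(.02,.036)),n+" racktop")
    rect(sel(cc,(.5,.7),(.17,.34),(.125,.15)),n+" griptop")
    rect(sel(cc,(.5,.7),(.17,.34),(.075,.095)),n+" crossbar")
    rect(sel(cc,(.36,.53),(.18,.36),(.095,.15)),n+" knob")
    rect(sel(cc,(.35,.75),(.0,.10),(.13,.16)),n+" rail")
E
```

```text
top drum 2899 ((640.6575317382812, -256.82220458984375), (202.4878692626953, 110.12932586669922), 84.9936752319336) 0.07033716724147955
top boxtop 1129 ((447.43048095703125, 263.2871398925781), (87.70687866210938, 116.46691131591797), 75.45614624023438) 0.04548191160629567
top racktop 706 ((566.47509765625, 250.73382568359375), (122.3497543334961, 148.1813201904297), 12.381284713745117) 0.030262092420870447
top griptop 163 ((598.4815673828125, 256.4407043457031), (24.345890045166016, 41.92377853393555), 12.727082252502441) 0.13646540492640089
top crossbar 192 ((597.2548828125, 256.28912353515625), (21.731019973754883, 107.21360778808594), 13.616064071655273) 0.08813443894101324
top knob 79 ((445.5696716308594, 258.91961669921875), (38.176700592041016, 98.83808898925781), 58.47087860107422) 0.1227387473451483
top rail 625 ((544.307861328125, 51.331478118896484), (10.391519546508789, 328.7691955566406), 89.0468521118164) 0.1452954890129
side drum 1373 ((640.7769165039062, -256.18682861328125), (207.15928649902344, 114.62238311767578), 84.89232635498047) 0.06935057267023349
side boxtop 1503 ((442.2626037597656, 265.29144287109375), (90.17847442626953, 111.7737045288086), 75.64070129394531) 0.044311651488100214
side racktop 994 ((569.8975219726562, 251.67372131347656), (116.03956604003906, 152.66067504882812), 12.956887245178223) 0.02906443398945664
side griptop 215 ((596.5202026367188, 257.2022705078125), (25.970478057861328, 45.612144470214844), 12.411969184875488) 0.1338681242090049
side crossbar 338 ((595.1414184570312, 257.680419921875), (22.828908920288086, 109.82342529296875), 11.499183654785156) 0.08518499568830956
side knob 122 ((434.9857482910156, 247.7137451171875), (22.016620635986328, 99.32991027832031), 45.540916442871094) 0.12202990915832515
side rail 595 ((540.7044067382812, 51.162174224853516), (12.806894302368164, 327.4790954589844), 89.12030792236328) 0.14292302646660715
```

View pics/z1.png

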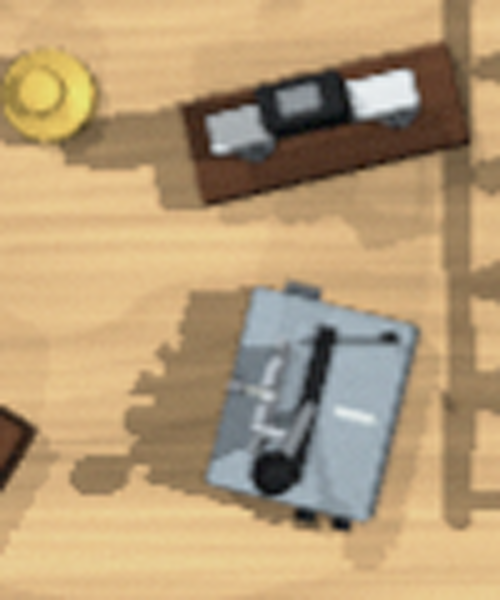

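View pics/z2.png

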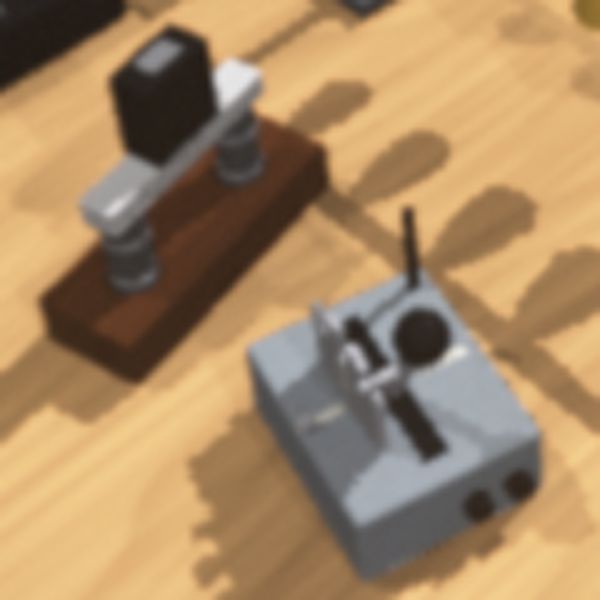

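```bash
cat >> h.py <<'E'
def rows(wps,grip,maxmm=40,maxt=0.12):
    """print tool-frame rows following straight segments, wps: (x,y,z,psi deg)"""
    o=get_obs();p=np.array(o["tcp_pos"]);q=R.from_quat(o["ee_rot"]);out=[]
    for w in wps:
        t=np.array(w[:3]);qt=R.from_euler('z',w[3],degrees=True)*R.from_euler('x',180,degrees=True)
        d=t-p;rv=(q.inv()*qt).as_rotvec()
        n=max(1,int(np.ceil(np.linalg.norm(d)/(maxmm/1000))),int(np.ceil(np.linalg.norm(rv)/maxt)))
        for i in range(n):
            s=q.inv().apply(d/n)*1000
            out.append(np.r_[s,rv/n]);p=p+d/n;q=q*R.from_rotvec(rv/n)
    for i,r in enumerate(out):
        if i%10==0: print("--")
        print(" ".join(f"{v:.1f}" for v in r[:3]),*[f"{v:.3f}" for v in r[3:]],grip,end="; ")
    print()
def st():
    o=get_obs();q=R.from_quat(o["ee_rot"]);x=q.apply([1,0,0]);z=q.apply([0,0,1])
    print("t",round(float(o["clock"]),2),"tcp",np.round(o["tcp_pos"],4),"psi",round(np.degrees(np.arctan2(x[1],x[0])),2),"z",np.round(z,3),"F",np.round(o["wrist_force"],1),"op",round(float(o["opening"]),4),"j",np.round(o["joint_pos"],2))
E
python3 - <<'E'
from h import *
m=camera_model("top")
a=atz("top",(155+352/5,165+413/5),.045,m);b=atz("top",(155+240/5,165+388/5),.045,m);print(a,b)
# predicted projections overlay
im=cv2.imread("pics/top0.png")
st()
rows([(.56,-.25,.29,50),(.57,.05,.29,70),(.411,.273,.29,76.5)],0)
E
```

```text
[0.43744422 0.24012394 0.045     ] [0.45162467 0.30040003 0.045     ]
t 0.95 tcp [ 0.2745 -0.5615  0.214 ] psi 26.06 z [-0.  0. -1.] F [ 0.4 -0.1  0.7] op 0.0854 j [ 1.22  0.51 -0.24  1.5   0.13  1.15 -0.15]
--
35.8 -14.0 -6.9 -0.000 -0.000 -0.038 0; 36.3 -12.7 -6.9 -0.000 -0.000 -0.038 0; 36.7 -11.3 -6.9 -0.000 -0.000 -0.038 0; 37.1 -9.9 -6.9 -0.000 -0.000 -0.038 0; 37.5 -8.5 -6.9 -0.000 -0.000 -0.038 0; 37.8 -7.0 -6.9 -0.000 -0.000 -0.038 0; 38.0 -5.6 -6.9 -0.000 -0.000 -0.038 0; 38.2 -4.1 -6.9 -0.000 -0.000 -0.038 0; 38.3 -2.7 -6.9 -0.000 -0.000 -0.038 0; 38.4 -1.2 -6.9 -0.000 -0.000 -0.038 0; --
38.4 0.2 -6.9 -0.000 -0.000 -0.038 0; 29.5 -23.1 0.0 0.000 0.000 -0.044 0; 30.5 -21.8 0.0 0.000 0.000 -0.044 0; 31.4 -20.5 0.0 0.000 0.000 -0.044 0; 32.3 -19.1 0.0 0.000 0.000 -0.044 0; 33.1 -17.7 0.0 0.000 0.000 -0.044 0; 33.8 -16.2 0.0 0.000 0.000 -0.044 0; 34.5 -14.7 0.0 0.000 0.000 -0.044 0; 35.1 -13.2 0.0 0.000 0.000 -0.044 0; 22.2 -32.2 0.0 0.000 0.000 -0.016 0; --
22.7 -31.9 0.0 0.000 0.000 -0.016 0; 23.2 -31.5 0.0 0.000 0.000 -0.016 0; 23.7 -31.1 0.0 0.000 0.000 -0.016 0; 24.2 -30.7 0.0 0.000 0.000 -0.016 0; 24.7 -30.3 0.0 0.000 0.000 -0.016 0; 25.2 -29.9 0.0 0.000 0.000 -0.016 0;
```

arm_command:
  rows: "36 -14 -7 0 0 -0.04 0;36 -13 -7 0 0 -0.04 0;37 -11 -7 0 0 -0.04 0;37 -10 -7 0 0 -0.04 0;37 -9 -7 0 0 -0.04 0;38 -7 -7 0 0 -0.04 0;38 -6 -7 0 0 -0.04 0;38 -4 -7 0 0 -0.04 0;38 -3 -7 0 0 -0.04 0;38 -1 -7 0 0 -0.04 0"

```text
clock: 1.78
tcp_pos: [0.5309, -0.2743, 0.2831]
ee_rot: [0.911, 0.412, -0.004, 0.0]
wrist_force: [1.1, -0.9, 0.1]
opening: 0.0856
```

arm_command:
  rows: "38 0 -7 0 0 -0.04 0;30 -23 0 0 0 -0.04 0;31 -22 0 0 0 -0.04 0;31 -20 0 0 0 -0.04 0;32 -19 0 0 0 -0.04 0;33 -18 0 0 0 -0.04 0;34 -16 0 0 0 -0.04 0;34 -15 0 0 0 -0.04 0;35 -13 0 0 0 -0.04 0;22 -32 0 0 0 -0.02 0"

```text
clock: 2.62
tcp_pos: [0.5472, 0.1033, 0.2898]
ee_rot: [0.811, 0.585, 0.0, 0.002]
wrist_force: [0.2, 0.8, -0.7]
opening: 0.0852
```

```bash
python3 - <<'E'
from h import *
st()
rows([(.48,.22,.29,76.5),(.411,.273,.25,76.5)],0)
E
```

```text
t 2.62 tcp [0.5472 0.1033 0.2898] psi 71.59 z [ 0.002 -0.002 -1.   ] F [ 0.2  0.8 -0.7] op 0.0852 j [ 0.16  0.38 -0.59  1.55  0.22  1.28 -0.78]
--
22.4 -25.2 -0.2 0.001 0.000 -0.021 0; 22.9 -24.7 -0.1 0.001 0.000 -0.021 0; 23.4 -24.2 -0.1 0.001 0.000 -0.021 0; 24.0 -23.7 -0.1 0.001 0.000 -0.021 0; 11.8 -26.5 13.3 -0.000 -0.000 -0.000 0; 11.8 -26.5 13.3 -0.000 -0.000 -0.000 0; 11.8 -26.5 13.3 -0.000 -0.000 -0.000 0;
```

arm_command:
  rows: "22 -25 0 0 0 -0.02 0;23 -25 0 0 0 -0.02 0;23 -24 0 0 0 -0.02 0;24 -24 0 0 0 -0.02 0;12 -26 0 0 0 0 0;12 -26 0 0 0 0 0;12 -26 0 0 0 0 0;0 0 0 0 0 0 0;0 0 0 0 0 0 0"

```text
clock: 3.37
tcp_pos: [0.3979, 0.2903, 0.2908]
ee_rot: [0.78, 0.626, 0.003, -0.0]
wrist_force: [0.0, -0.2, 0.1]
opening: 0.0856
```

```bash
python3 - <<'E'
from h import *
st()
m=camera_model("wrist");im,d=get_image("wrist");cv2.imwrite("pics/w1.png",im[:,:,::-1]);np.save("pics/w1_d.npy",d)
for q,z in (("lever_knob",.1165),("lever_pivot",.04),("box",0),("mic_grip",.112),("rack",0)):
    for r in pinpoint("wrist",q)[:2]: print(q,round(r["p"],2),np.round(r["location"],1),np.round(atz("wrist",r["location"],z,m),4))
E
```

```text
t 3.37 tcp [0.3979 0.2903 0.2908] psi 77.45 z [ 0.004  0.004 -1.   ] F [ 0.  -0.2  0.1] op 0.0856 j [-0.16  0.28 -0.69  1.7   0.19  1.22 -1.12]
lever_knob 0.74 [291.3 198. ] [0.4078 0.2764 0.1165]
lever_knob 0.38 [320.7 186.8] [0.4368 0.281  0.1165]
lever_pivot 0.6 [316.1 188.1] [0.4369 0.2619 0.04  ]
box 0.88 [319.3 175.7] [0.4461 0.2668 0.    ]
box 0.66 [433.  158.3] [0.5901 0.2582 0.    ]
mic_grip 0.89 [484.3 173.5] [0.5949 0.259  0.112 ]
rack 0.92 [436.7 157.5] [0.5949 0.2582 0.    ]
rack 0.67 [234.6  13.1] [ 0.3885  0.4715 -0.    ]
```

View pics/w1.png

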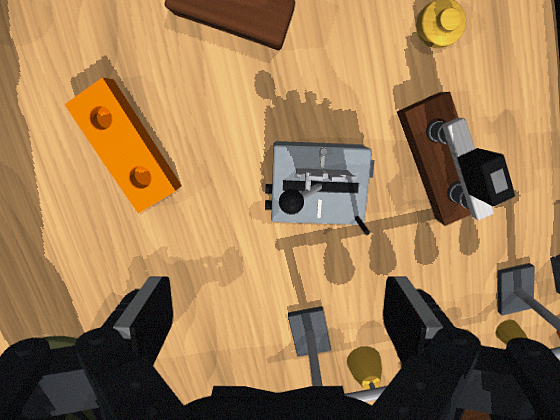

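```bash
python3 - <<'E'
from h import *
m=camera_model("wrist")
A=atz("wrist",(319,208),.045,m);B=atz("wrist",(322.5,153),.045,m);print("line",A,B,np.degrees(np.arctan2(*(B-A)[[1,0]])))
# box top corners
C=[atz("wrist",p,.045,m) for p in ((274,143),(369,150),(363,222),(272,220))]
print(np.round(C,4),np.mean(C,0))
c=cloud("wrist",np.load("pics/w1_d.npy"),m)
def sel(x,y,z):
    return c[(c[...,0]>x[0])&(c[...,0]<x[1])&(c[...,1]>y[0])&(c[...,1]<y[1])&(c[...,2]>z[0])&(c[...,2]<z[1])]
for n,a in (("box",((.37,.53),(.19,.35),(.038,.05))),("knob",((.38,.44),(.25,.3),(.112,.14))),("grip",((.55,.65),(.2,.3),(.128,.15)))):
    P=sel(*a);print(n,len(P),P.mean(0) if len(P) else 0,cv2.minAreaRect((P[:,:2]*1000).astype(np.float32)))
rows([(.41,.272,.2,76.8),(.41,.272,.114,76.8)],0.0)
E
```

```text
line [0.4366938  0.23781357 0.045     ] [0.45249033 0.29884833 0.045     ] 75.48955866261583
[[0.4028 0.3212 0.045 ]
 [0.5035 0.291  0.045 ]
 [0.4837 0.2097 0.045 ]
 [0.3808 0.2357 0.045 ]] [0.44271213 0.26440956 0.045     ]
box 6114 [0.44550356 0.26494634 0.0438032 ] ((443.2845764160156, 262.2300109863281), (90.94245910644531, 110.61978912353516), 75.48770904541016)
knob 509 [0.40839762 0.27345292 0.12349166] ((408.2937927246094, 271.74505615234375), (22.987260818481445, 22.47409439086914), 76.79113006591797)
grip 1285 [0.59472263 0.25582125 0.13417503] ((596.2893676757812, 254.79571533203125), (24.729291915893555, 44.491783142089844), 12.487279891967773)
--
-4.8 4.5 30.1 0.001 -0.001 0.002 0.0; -4.8 4.6 30.1 0.001 -0.001 0.002 0.0; -4.7 4.6 30.1 0.001 -0.001 0.002 0.0; -0.0 -0.0 28.7 0.000 -0.000 -0.000 0.0; -0.0 -0.0 28.7 0.000 -0.000 -0.000 0.0; -0.0 -0.0 28.7 0.000 -0.000 -0.000 0.0;
```

```bash
python3 - <<'E'
from h import *
rows([(.4085,.272,.2,75.5),(.4085,.272,.114,75.5)],0.4)
E
```

```text
--
-4.9 4.0 30.1 0.001 -0.001 0.010 0.4; -4.8 4.1 30.1 0.001 -0.001 0.010 0.4; -4.8 4.2 30.1 0.001 -0.001 0.010 0.4; 0.0 -0.0 28.7 0.000 0.000 0.000 0.4; 0.0 -0.0 28.7 0.000 0.000 0.000 0.4; 0.0 -0.0 28.7 0.000 0.000 0.000 0.4;
```

arm_command:
  rows: "-5 4 30 0.001 -0.001 0.01 0.3;-5 4 30 0.001 -0.001 0.01 0.3;-5 4 30 0.001 -0.001 0.01 0.3;0 0 28 0 0 0 0.3;0 0 28 0 0 0 0.3;0 0 26 0 0 0 0.4;0 0 0 0 0 0 0.4;0 0 0 0 0 0 0.4;0 0 0 0 0 0 0.4"

```text
clock: 4.42
tcp_pos: [0.416, 0.2674, 0.1128]
ee_rot: [0.796, 0.606, 0.002, -0.001]
wrist_force: [1.4, 0.3, -0.5]
opening: 0.0511
```

```bash
python3 - <<'E'
from h import *
st()
m=camera_model("wrist");im,d=get_image("wrist");cv2.imwrite("pics/w2.png",im[:,:,::-1])
rows([(.4435,.263,.118,75.5)],0.4,maxmm=8)
E
```

```text
t 4.42 tcp [0.416  0.2674 0.1128] psi 74.56 z [ 0.002  0.004 -1.   ] F [ 1.4  0.3 -0.5] op 0.0511 j [-0.21  0.47 -0.6   1.98  0.36  0.8  -1.27]
--
0.7 6.8 -1.1 0.001 -0.001 -0.004 0.4; 0.6 6.8 -1.1 0.001 -0.001 -0.004 0.4; 0.6 6.8 -1.1 0.001 -0.001 -0.004 0.4; 0.6 6.8 -1.1 0.001 -0.001 -0.004 0.4;
```

View pics/w2.png

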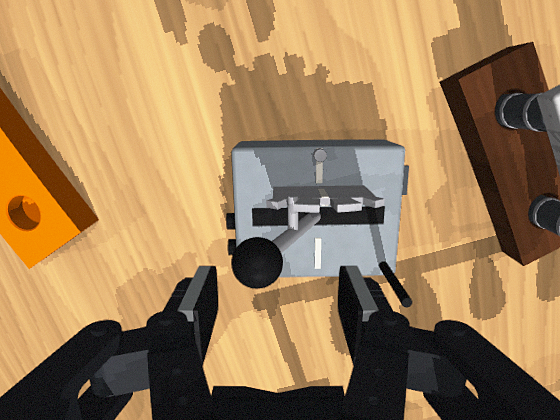

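```bash
python3 - <<'E'
from h import *
o=get_obs();q=R.from_quat(o["ee_rot"]);p=o["tcp_pos"]
for t in ([0,0,0],[0,0,.008],[0,0,-.011],[.011,-.025,0],[.011,.025,0],[-.011,-.025,0]): print(t,np.round(p+q.apply(t),4),proj("wrist",p+q.apply(t)))
print(proj("wrist",[(.4085,.272,.1165),(.4085,.272,.1285)]),[atz("wrist",(258,262),z) for z in (.1165,.12)])
m,d=get_image("wrist");c=cloud("wrist",d);print(c[262,258],c[300,200],c[285,352], c[275,205],c[330,180])
E
```

```text
[0, 0, 0] [0.4164 0.2677 0.1134] [[279.21235337 265.34099725]]
[0, 0, 0.008] [0.4164 0.2677 0.1054] [[279.13898379 258.4632315 ]]
[0, 0, -0.011] [0.4164 0.2677 0.1244] [[279.3240974  275.82946705]]
[0.011, -0.025, 0] [0.3952 0.285  0.1134] [[225.65880097 243.67639298]]
[0.011, 0.025, 0] [0.4434 0.2717 0.1135] [[332.85361638 243.76396884]]
[-0.011, -0.025, 0] [0.3894 0.2638 0.1133] [[227.63400157 285.8585025 ]]
[[260.41858505 264.16087668]
 [259.25904093 275.71217059]] [array([0.40772308, 0.27335023, 0.1165    ]), array([0.40832882, 0.27481678, 0.12      ])]
[0.4097037  0.27817952 0.12757429] [0.39336317 0.28546343 0.16468373] [0.44456422 0.27133701 0.15403443] [0.39166389 0.2859651  0.14586672] [0.3915785  0.28688077 0.1833452 ]
```

```bash
python3 - <<'E'
from h import *
o=get_obs();q=R.from_quat(o["ee_rot"]);p=o["tcp_pos"]
m,d=get_image("wrist");c=cloud("wrist",d)
for v in (266,268,270,275,280,300):
  for u in (195,205,212,216,345,352,360): print((u,v),np.round(q.inv().apply(c[v,u]-p)*1000,0),end=" ")
  print()
E
```

```text
(195, 266) [-54. -68. 113.] (205, 266) [ 12. -30. -26.] (212, 266) [ 11. -28. -23.] (216, 266) [-54. -51. 114.] (345, 266) [ 11.  26. -24.] (352, 266) [ 12.  29. -26.] (360, 266) [-33.  56.  69.] 
(195, 268) [-56. -69. 115.] (205, 268) [ 11. -30. -26.] (212, 268) [ 11. -27. -26.] (216, 268) [-56. -51. 114.] (345, 268) [ 11.  26. -27.] (352, 268) [ 11.  29. -26.] (360, 268) [-35.  56.  70.] 
(195, 270) [-57. -68. 113.] (205, 270) [ 11. -29. -29.] (212, 270) [ 11. -27. -29.] (216, 270) [  7. -27. -20.] (345, 270) [ 11.  26. -28.] (352, 270) [ 11.  28. -29.] (360, 270) [-36.  56.  70.] 
(195, 275) [ 11. -33. -32.] (205, 275) [ 11. -29. -33.] (212, 275) [  9. -27. -28.] (216, 275) [  5. -27. -21.] (345, 275) [ 11.  25. -33.] (352, 275) [ 11.  28. -33.] (360, 275) [ 11.  31. -33.] 
(195, 280) [ 11. -32. -37.] (205, 280) [ 11. -28. -37.] (212, 280) [  7. -27. -30.] (216, 280) [  3. -27. -21.] (345, 280) [ 10.  25. -34.] (352, 280) [ 11.  27. -37.] (360, 280) [ 11.  30. -36.] 
(195, 300) [ 11. -29. -51.] (205, 300) [  8. -26. -46.] (212, 300) [  1. -26. -33.] (216, 300) [ -4. -26. -25.] (345, 300) [  3.  25. -38.] (352, 300) [  74.   -1. -159.] (360, 300) [ 11.  27. -51.]
```

```bash
python3 - <<'E'
from h import *
im,d=get_image("side");c=cloud("side",d)
o=get_obs();q=R.from_quat(o["ee_rot"]);p=o["tcp_pos"]
pr=proj("side",[p,p+q.apply([0,0,.008]),(.4085,.272,.1165)]);print(pr)
a=im[:,:,::-1].copy()
for x,y in pr: cv2.circle(a,(int(x),int(y)),1,(0,0,255),-1)
cv2.imwrite("pics/s2.png",cv2.resize(a[150:340,150:350],None,fx=3,fy=3,interpolation=cv2.INTER_CUBIC))
E
```

```text
[[247.94234281 279.24752171]
 [248.11543611 281.77953664]
 [249.20956828 281.64080291]]
```

View pics/s2.png

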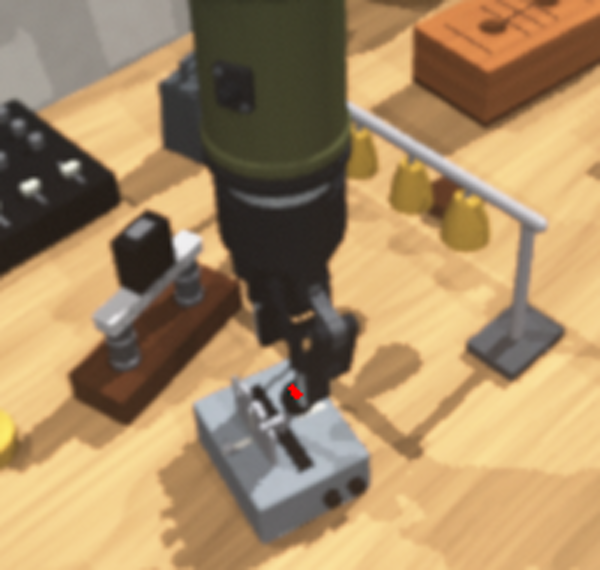

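```bash
python3 - <<'E'
from h import *
im,d=get_image("side");c=cloud("side",d)
o=get_obs();q=R.from_quat(o["ee_rot"]);p=o["tcp_pos"]
t=q.inv().apply((c-p).reshape(-1,3)).reshape(c.shape)*1000
for v in range(270,290,2):
  print(v,[np.round(t[v,u]).astype(int).tolist() for u in range(244,264,3)])
E
```

```text
270 [[-29, 82, 71], [-30, 69, 59], [11, -36, -72], [13, -51, -88], [13, -63, -100], [6, -62, -95], [0, -61, -90]]
272 [[-25, 75, 69], [-30, 69, 67], [12, -38, -69], [13, -51, -82], [12, -62, -94], [1, -52, -77], [-4, -53, -74]]
274 [[203, -446, -601], [-28, 66, 69], [13, -38, -63], [13, -51, -77], [11, -60, -85], [3, -55, -75], [-2, -57, -74]]
276 [[-19, 63, 68], [-26, 61, 70], [10, -32, -49], [14, -53, -74], [11, -59, -78], [4, -56, -71], [-72, 77, 114]]
278 [[-17, 59, 69], [6, -8, -16], [10, -32, -44], [8, -39, -50], [10, -57, -70], [-5, -39, -42], [-69, 71, 114]]
280 [[12, -7, -13], [7, -10, -13], [10, -32, -38], [8, -39, -44], [2, -40, -41], [-5, -39, -36], [-67, 67, 115]]
282 [[13, -9, -9], [9, -15, -13], [11, -32, -33], [8, -38, -38], [1, -37, -32], [-5, -38, -29], [-63, 59, 112]]
284 [[15, -12, -7], [10, -16, -9], [11, -31, -26], [7, -37, -30], [-32, 30, 68], [-38, 27, 68], [-60, 54, 112]]
286 [[-7, 38, 67], [11, -17, -5], [6, -20, -5], [-1, -20, 0], [-29, 25, 68], [-35, 21, 67], [-57, 50, 113]]
288 [[203, -446, -601], [5, -3, 22], [6, -20, 2], [-22, 25, 70], [-27, 20, 68], [-33, 18, 70], [-38, 13, 67]]
```

arm_command:
  rows: "0 0 0 0 0 0 0.6;0 0 0 0 0 0 0.8;0 0 0 0 0 0 1;0 0 0 0 0 0 1;0 0 0 0 0 0 1"

```text
clock: 5.08
tcp_pos: [0.4173, 0.269, 0.1161]
ee_rot: [0.795, 0.606, 0.006, -0.0]
wrist_force: [1.2, 0.3, 0.6]
opening: -0.0002
```

```bash
python3 - <<'E'
from h import *
st()
im,d=get_image("wrist");cv2.imwrite("pics/w3.png",im[:,:,::-1])
c=cloud("wrist",d)
o=get_obs();q=R.from_quat(o["ee_rot"]);p=o["tcp_pos"]
t=q.inv().apply((c-p).reshape(-1,3)).reshape(c.shape)*1000
s=(abs(t[...,0]-5)<8)&(abs(t[...,1])<40)&(t[...,2]>-60)&(t[...,2]<20)
P=t[s];i=np.argsort(-P[:,2])[:5];print(len(P),P[i])
E
```

```text
t 5.08 tcp [0.4173 0.269  0.1161] psi 74.61 z [ 0.009  0.007 -1.   ] F [1.2 0.3 0.6] op -0.0002 j [-0.21  0.46 -0.6   1.98  0.36  0.8  -1.27]
4901 [[ 3.50602319  2.05887113 19.9505219 ]
 [ 4.64200841 -3.69428138 19.89943798]
 [ 4.64739707 -0.03771503 19.89514047]
 [ 4.10012317  0.48610008 19.86374115]
 [ 4.17757037 -4.73674568 19.65255199]]
```

View pics/w3.png

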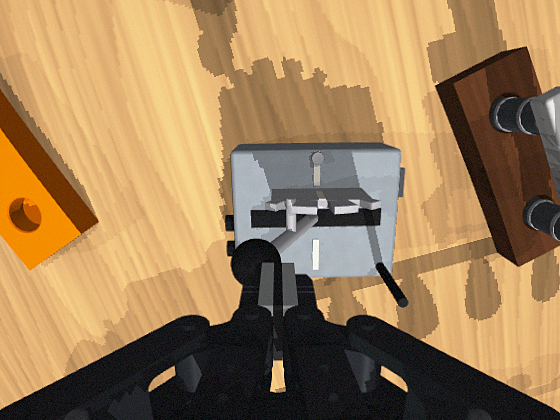

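```bash
python3 - <<'E'
from h import *
im,d=get_image("wrist")
c=cloud("wrist",d);st()
o=get_obs();q=R.from_quat(o["ee_rot"]);p=o["tcp_pos"]
t=q.inv().apply((c-p).reshape(-1,3)).reshape(c.shape)*1000
for v in range(256,300,4): print(v,[np.round(t[v,u]).astype(int).tolist() for u in (258,266,271,276,281,287)])
im,d=get_image("side");c=cloud("side",d)
t=q.inv().apply((c-p).reshape(-1,3)).reshape(c.shape)*1000
s=(abs(t[...,0])<25)&(abs(t[...,1])<25)&(t[...,2]>-45)&(t[...,2]<15)
v,u=np.where(s)
for a,b in list(zip(v,u))[::4]: print((b,a),np.round(t[a,b]).astype(int).tolist(),im[a,b].tolist())
E
```

```text
t 5.18 tcp [0.4172 0.269  0.116 ] psi 74.61 z [ 0.009  0.007 -1.   ] F [-0.9  0.7 -0.1] op 0.0005 j [-0.21  0.46 -0.6   1.98  0.36  0.8  -1.27]
256 [[9, -10, -9], [8, -6, -8], [8, -4, -7], [7, -2, -5], [-27, 2, 72], [-26, 6, 71]]
260 [[8, -9, -11], [7, -6, -9], [7, -4, -9], [5, -2, -6], [-30, 2, 73], [-29, 6, 71]]
264 [[6, -9, -11], [11, -6, -23], [11, -4, -22], [10, -1, -20], [11, 1, -22], [11, 3, -23]]
268 [[4, -9, -11], [11, -5, -25], [11, -3, -26], [10, -1, -25], [11, 1, -26], [11, 3, -27]]
272 [[3, -9, -13], [11, -5, -29], [11, -3, -29], [11, -1, -29], [11, 1, -30], [11, 3, -30]]
276 [[7, -9, -25], [11, -5, -32], [11, -3, -33], [10, -1, -32], [11, 0, -32], [11, 3, -32]]
280 [[6, -9, -27], [11, -5, -37], [11, -3, -36], [11, -1, -36], [12, 0, -37], [11, 3, -37]]
284 [[7, -8, -32], [11, -5, -39], [11, -3, -39], [11, -1, -40], [11, 0, -40], [11, 3, -39]]
288 [[7, -8, -35], [11, -5, -43], [11, -3, -42], [11, -1, -42], [11, 0, -43], [11, 3, -43]]
292 [[7, -8, -38], [11, -5, -46], [11, -3, -46], [12, -1, -46], [11, 0, -45], [11, 2, -45]]
296 [[8, -8, -42], [11, -5, -48], [11, -3, -49],
[... 2357 characters left out ...]
[46, 39, 34]
(np.int64(252), np.int64(283)) [0, -20, -8] [46, 38, 34]
(np.int64(244), np.int64(284)) [13, -12, -4] [76, 75, 75]
(np.int64(248), np.int64(284)) [8, -18, -7] [46, 39, 33]
(np.int64(252), np.int64(284)) [0, -20, -5] [45, 37, 32]
(np.int64(245), np.int64(285)) [13, -14, -3] [55, 51, 48]
(np.int64(249), np.int64(285)) [6, -20, -5] [44, 37, 30]
(np.int64(253), np.int64(285)) [-2, -20, 0] [91, 85, 78]
(np.int64(247), np.int64(286)) [11, -19, -5] [44, 37, 31]
(np.int64(251), np.int64(286)) [3, -21, -1] [53, 46, 39]
(np.int64(247), np.int64(287)) [10, -18, 0] [54, 48, 44]
(np.int64(251), np.int64(287)) [3, -21, 2] [97, 92, 86]
(np.int64(250), np.int64(288)) [5, -21, 3] [138, 134, 129]
```

arm_command:
  rows: "0 0 -5 0 0 0 0.3;0 -4 0 0 0 0 0.3;0 -4 0 -0.009 0.004 -0.015 0.3;0 0 8 0 0 0 0.3;0 0 8 0 0 0 0.3;0 0 8 0 0 0 0.3;0 0 6 0 0 0 0.4;0 0 0 0 0 0 0.4;0 0 0 0 0 0 0.4"

```text
clock: 5.98
tcp_pos: [0.4082, 0.2712, 0.0872]
ee_rot: [0.79, 0.613, 0.009, 0.002]
wrist_force: [-0.2, -0.2, -0.5]
opening: 0.0512
```

```bash
python3 - <<'E'
from h import *
st()
im,d=get_image("wrist");cv2.imwrite("pics/w4.png",im[:,:,::-1])
c=cloud("wrist",d)
o=get_obs();q=R.from_quat(o["ee_rot"]);p=o["tcp_pos"]
t=q.inv().apply((c-p).reshape(-1,3)).reshape(c.shape)*1000
for v in range(256,300,6): print(v,[np.round(t[v,u]).astype(int).tolist() for u in range(195,235,7)])
E
```

```text
t 5.98 tcp [0.4082 0.2712 0.0872] psi 75.62 z [ 0.018  0.008 -1.   ] F [-0.2 -0.2 -0.5] op 0.0512 j [-0.24  0.49 -0.57  2.03  0.41  0.71 -1.32]
256 [[-33, -61, 86], [-33, -56, 87], [-34, -51, 88], [-33, -46, 87], [-33, -40, 86], [-34, -35, 88]]
262 [[-38, -62, 88], [-38, -56, 87], [-38, -51, 87], [-38, -46, 88], [-38, -41, 87], [-38, -36, 87]]
268 [[-43, -62, 87], [11, -31, -26], [11, -28, -26], [-43, -46, 87], [-43, -41, 86], [-42, -36, 86]]
274 [[11, -33, -31], [11, -30, -32], [11, -27, -31], [6, -26, -22], [-47, -41, 86], [-47, -36, 86]]
280 [[12, -31, -38], [11, -29, -36], [10, -27, -35], [3, -27, -20], [-53, -41, 87], [-53, -36, 87]]
286 [[11, -31, -41], [11, -28, -42], [9, -26, -38], [0, -27, -22], [-58, -42, 88], [-58, -36, 87]]
292 [[11, -30, -46], [11, -27, -46], [7, -26, -38], [-2, -27, -22], [-62, -42, 86], [-63, -37, 87]]
298 [[11, -29, -51], [10, -27, -48], [5, -26, -39], [-2, -26, -27], [-67, -42, 86], [-68, -37, 87]]
```

View pics/w4.png

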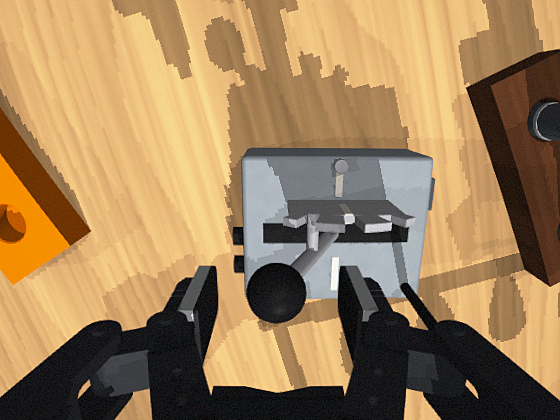

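```bash
python3 - <<'E'
from h import *
rows([(.4435,.263,.091,75.5)],0.4,maxmm=8)
E
```

```text
--
0.2 7.3 -0.6 0.003 -0.002 0.000 0.4; 0.2 7.3 -0.7 0.003 -0.002 0.000 0.4; 0.2 7.3 -0.7 0.003 -0.002 0.000 0.4; 0.2 7.3 -0.7 0.003 -0.002 0.000 0.4; 0.2 7.3 -0.7 0.003 -0.002 0.000 0.4;
```

arm_command:
  rows: "0.2 7.3 -0.7 0.003 -0.002 0 0.4;0.2 7.3 -0.7 0.003 -0.002 0 0.4;0.2 7.3 -0.7 0.003 -0.002 0 0.4;0.2 7.3 -0.7 0.003 -0.002 0 0.4;0.2 6 -0.7 0.003 -0.002 0 0.4;0 0 0 0 0 0 0.4"

```text
clock: 6.53
tcp_pos: [0.4466, 0.2629, 0.0924]
ee_rot: [0.79, 0.613, 0.0, -0.001]
wrist_force: [-1.3, -0.2, 0.5]
opening: 0.0512
```

```bash
python3 - <<'E'
from h import *
st()
rows([(.4435,.263,.091,75.5)],0.4,maxmm=8)
im,d=get_image("wrist");cv2.imwrite("pics/w5.png",im[:,:,::-1])
E
```

```text
t 6.53 tcp [0.4466 0.2629 0.0924] psi 75.59 z [-0.001  0.002 -1.   ] F [-1.3 -0.2  0.5] op 0.0512 j [-0.19  0.53 -0.58  1.94  0.4   0.79 -1.24]
--
-0.7 -3.0 1.4 -0.002 -0.002 0.001 0.4;
```

View pics/w5.png

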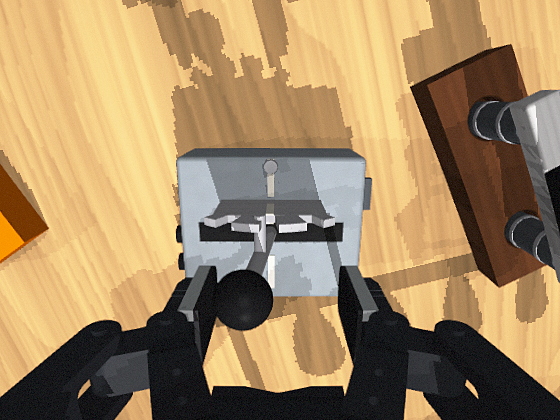

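arm_command:
  rows: "-0.7 -2.8 0 0 0 0 0.5;0 0 0 0 0 0 0.6;0 0 0 0 0 0 0.7;0 0 0 0 0 0 0.75;0 0 0 0 0 0 0.8;0 0 0 0 0 0 0.8"

```text
clock: 7.08
tcp_pos: [0.4424, 0.263, 0.0925]
ee_rot: [0.79, 0.613, 0.0, -0.001]
wrist_force: [0.2, 1.0, -1.4]
opening: 0.0208
```

```bash
python3 - <<'E'
from h import *
st()
rows([(.4435,.263,.091,75.5)],0.4,maxmm=8)
im,d=get_image("wrist");cv2.imwrite("pics/w6.png",im[:,:,::-1])
E
```

```text
t 7.08 tcp [0.4424 0.263  0.0925] psi 75.62 z [-0.     0.002 -1.   ] F [ 0.2  1.  -1.4] op 0.0208 j [-0.19  0.52 -0.58  1.95  0.4   0.78 -1.25]
--
0.2 1.0 1.5 -0.001 -0.002 0.002 0.4;
```

View pics/w6.png

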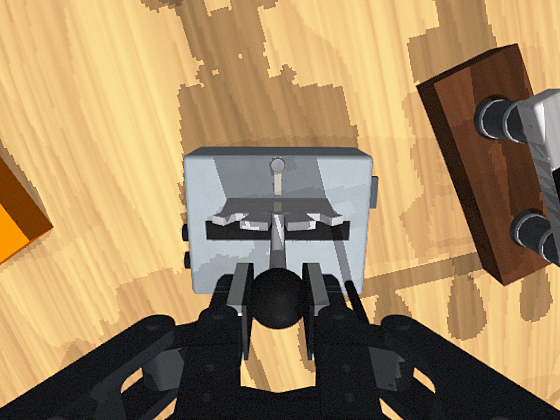

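arm_command:
  rows: "0 0 0 0 0 0 0.5;0 0 0 0 0 0 0.4;0 0 0 0 0 0 0.4;0 0 -25 0 0 0 0.4;0 0 -40 0 0 0 0.2;0 0 -40 0 0 0 0;0 0 -40 0 0 0 0;0 0 -20 0 0 0 0;0 0 0 0 0 0 0"

```text
clock: 7.88
tcp_pos: [0.4408, 0.2622, 0.2626]
ee_rot: [0.789, 0.614, -0.003, -0.002]
wrist_force: [0.4, -0.7, 0.4]
opening: 0.0856
```

```bash
python3 - <<'E'
from h import *
st()
m=camera_model("wrist");im,d=get_image("wrist");cv2.imwrite("pics/w7.png",im[:,:,::-1])
c=cloud("wrist",d,m)
def sel(x,y,z):
    return c[(c[...,0]>x[0])&(c[...,0]<x[1])&(c[...,1]>y[0])&(c[...,1]<y[1])&(c[...,2]>z[0])&(c[...,2]<z[1])]
for n,a in (("knob",((.40,.49),(.22,.3),(.12,.15))),("grip",((.55,.65),(.2,.3),(.128,.15)))):
    P=sel(*a);print(n,len(P),P.mean(0) if len(P) else 0,cv2.minAreaRect((P[:,:2]*1000).astype(np.float32)) if len(P) else 0)
E
```

```text
t 7.88 tcp [0.4408 0.2622 0.2626] psi 75.77 z [-0.007 -0.    -1.   ] F [ 0.4 -0.7  0.4] op 0.0856 j [-0.1   0.34 -0.68  1.7   0.22  1.19 -1.08]
knob 644 [0.44230777 0.26576599 0.13217912] ((441.9488220214844, 264.4556579589844), (22.756847381591797, 23.423227310180664), 87.45686340332031)
grip 1691 [0.59353461 0.25798916 0.13486179] ((594.8173828125, 256.91900634765625), (24.459794998168945, 44.74883270263672), 13.296582221984863)
```

View pics/w7.png

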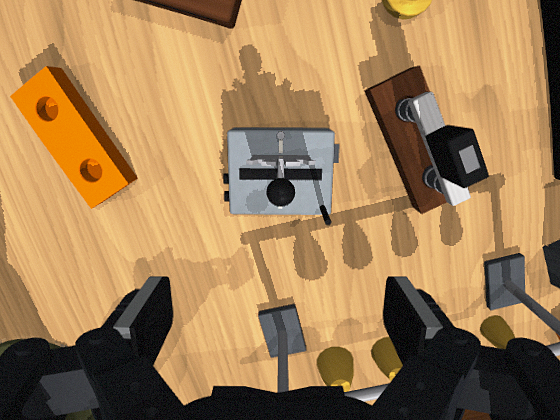

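```bash
python3 - <<'E'
from h import *
rows([(.595,.256,.25,102.8)],0)
E
```

```text
--
8.1 37.8 2.5 -0.002 0.000 -0.118 0; 3.6 38.5 2.6 -0.002 0.000 -0.118 0; -1.0 38.7 2.7 -0.002 0.000 -0.118 0; -5.5 38.3 2.7 -0.002 0.000 -0.118 0;
```

arm_command:
  rows: "8 38 3 -0.002 0 -0.118 0;4 38 3 -0.002 0 -0.118 0;-1 38 3 -0.002 0 -0.118 0;-5 38 3 -0.002 0 -0.118 0;0 0 0 0 0 0 0;0 0 0 0 0 0 0;0 0 0 0 0 0 0"

```text
clock: 8.52
tcp_pos: [0.5961, 0.2548, 0.2371]
ee_rot: [0.614, 0.789, -0.006, -0.001]
wrist_force: [0.4, 0.2, -0.1]
opening: 0.0852
```

```bash
python3 - <<'E'
from h import *
st()
m=camera_model("wrist");im,d=get_image("wrist");cv2.imwrite("pics/w8.png",im[:,:,::-1])
c=cloud("wrist",d,m)
def sel(x,y,z):
    return c[(c[...,0]>x[0])&(c[...,0]<x[1])&(c[...,1]>y[0])&(c[...,1]<y[1])&(c[...,2]>z[0])&(c[...,2]<z[1])]
for n,a in (("grip",((.55,.65),(.2,.3),(.128,.15))),("bar",((.55,.65),(.16,.35),(.08,.095))),("rack",((.52,.7),(.16,.35),(.025,.035)))):
    P=sel(*a);print(n,len(P),P.mean(0) if len(P) else 0,cv2.minAreaRect((P[:,:2]*1000).astype(np.float32)) if len(P) else 0)
rows([(.595,.256,.2,102.8),(.595,.256,.082,102.8)],0.2,maxmm=30)
E
```

```text
t 8.52 tcp [0.5961 0.2548 0.2371] psi 104.17 z [-0.009 -0.009 -1.   ] F [ 0.4  0.2 -0.1] op 0.0852 j [-0.04  0.61 -0.73  1.38  0.4   1.32 -0.54]
grip 1872 [0.59503497 0.25803533 0.13521974] ((595.5767822265625, 256.6304931640625), (23.669227600097656, 44.703277587890625), 13.655363082885742)
bar 1349 [0.59180283 0.27269784 0.08720694] ((595.4647216796875, 256.72210693359375), (22.514528274536133, 110.40277862548828), 13.064767837524414)
rack 4642 [0.59233856 0.27213464 0.02928496] ((595.6080932617188, 257.0526428222656), (56.31916809082031, 150.66380310058594), 12.579927444458008)
--
0.6 0.1 18.6 -0.006 0.003 0.012 0.2; 0.5 0.0 18.6 -0.006 0.003 0.012 0.2; -0.0 -0.0 29.5 0.000 -0.000 -0.000 0.2; -0.0 -0.0 29.5 0.000 -0.000 -0.000 0.2; -0.0 -0.0 29.5 0.000 -0.000 -0.000 0.2; -0.0 -0.0 29.5 0.000 -0.000 -0.000 0.2;
```

View pics/w8.png

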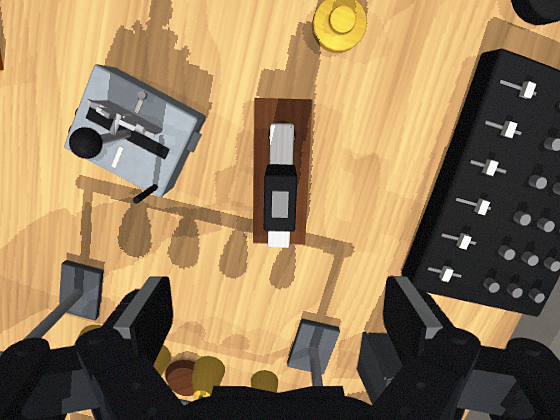

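arm_command:
  rows: "1 0 18 -0.006 0.003 0.01 0.2;1 0 18 -0.006 0.003 0.01 0.2;0 0 29 0 0 0 0.2;0 0 29 0 0 0 0.2;0 0 27 0 0 0 0.2;0 0 20 0 0 0 0.2;0 0 0 0 0 0 0.2;0 0 0 0 0 0 0.2"

```text
clock: 9.23
tcp_pos: [0.5861, 0.2606, 0.0955]
ee_rot: [0.621, 0.783, 0.002, 0.002]
wrist_force: [0.6, 0.5, 0.6]
opening: 0.0681
```

```bash
python3 - <<'E'
from h import *
st()
im,d=get_image("wrist");cv2.imwrite("pics/w9.png",im[:,:,::-1])
rows([(.5955,.2567,.082,103)],0.2,maxmm=30)
E
```

```text
t 9.23 tcp [0.5861 0.2606 0.0955] psi 103.15 z [ 0.005  0.001 -1.   ] F [0.6 0.5 0.6] op 0.0681 j [-0.07  0.7  -0.67  1.61  0.5   1.   -0.67]
--
-5.9 8.3 13.7 0.005 0.000 0.003 0.2;
```

View pics/w9.png

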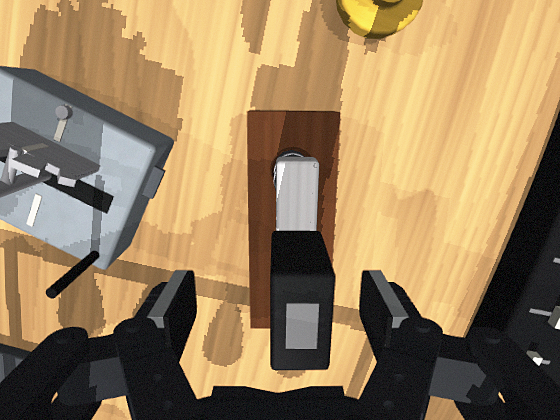

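arm_command:
  rows: "-3 4.2 3 0 0 0 0.2;-3 4.2 5 0 0 0 0.2;0 0 5 0 0 0 0.2;0 0 0 0 0 0 0.2;0 0 0 0 0 0 0.3"

```text
clock: 9.7
tcp_pos: [0.5991, 0.258, 0.0879]
ee_rot: [0.622, 0.783, 0.006, 0.004]
wrist_force: [0.3, 0.8, -0.4]
opening: 0.0599
```

```bash
python3 - <<'E'
from h import *
st()
im,d=get_image("wrist");cv2.imwrite("pics/w10.png",im[:,:,::-1])
rows([(.5955,.2567,.082,103)],0.2,maxmm=30)
E
```

```text
t 9.7 tcp [0.5991 0.258  0.0879] psi 103.1 z [ 0.014  0.004 -1.   ] F [ 0.3  0.8 -0.4] op 0.0599 j [-0.07  0.72 -0.67  1.6   0.52  0.99 -0.67]
--
-0.4 -3.8 5.7 0.014 -0.001 0.002 0.2;
```

View pics/w10.png

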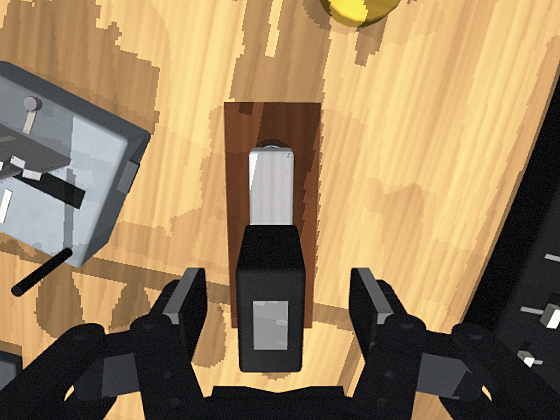

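arm_command:
  rows: "0 -2.5 4 0.012 0 0 0.3;0 -0.5 2 0 0 0 0.3;0 0 0 0 0 0 0.3;0 0 0 0 0 0 0.3"

```text
clock: 10.08
tcp_pos: [0.5958, 0.2574, 0.0816]
ee_rot: [0.622, 0.783, 0.001, -0.0]
wrist_force: [0.2, -1.5, 0.9]
opening: 0.06
```

```bash
python3 - <<'E'
from h import *
st()
rows([(.5955,.2567,.082,103)],0.2,maxmm=30)
E
```

```text
t 10.08 tcp [0.5958 0.2574 0.0816] psi 103.09 z [ 0.001  0.001 -1.   ] F [ 0.2 -1.5  0.9] op 0.06 j [-0.07  0.73 -0.66  1.6   0.51  0.99 -0.67]
--
-0.6 -0.5 -0.4 0.001 -0.001 0.002 0.2;
```

arm_command:
  rows: "0 0 0 0 0 0 0.5;0 0 0 0 0 0 0.7;0 0 0 0 0 0 0.9;0 0 0 0 0 0 1;0 0 0 0 0 0 1;0 0 0 0 0 0 1;0 0 0 0 0 0 1;0 0 0 0 0 0 1"

```text
clock: 10.75
tcp_pos: [0.5957, 0.2577, 0.0816]
ee_rot: [0.622, 0.783, 0.001, -0.0]
wrist_force: [0.5, 0.4, -0.0]
opening: 0.0233
```

```bash
python3 - <<'E'
from h import *
st()
im,d=get_image("wrist");cv2.imwrite("pics/w11.png",im[:,:,::-1])
E
```

```text
t 10.75 tcp [0.5957 0.2577 0.0816] psi 103.11 z [ 0.001  0.002 -1.   ] F [ 0.5  0.4 -0. ] op 0.0233 j [-0.07  0.73 -0.67  1.6   0.51  0.99 -0.67]
```

View pics/w11.png

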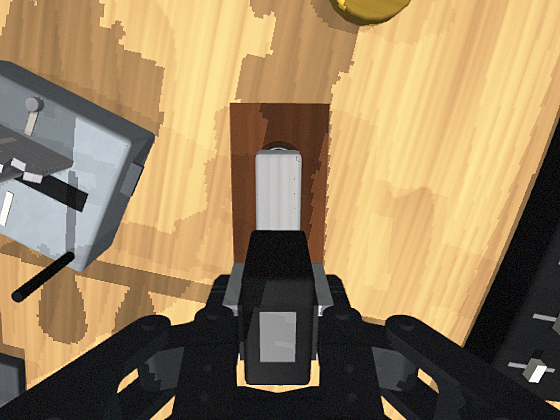

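arm_command:
  rows: "0 0 -8 0 0 0 1;0 0 -8 0 0 0 1;0 0 -10 0 0 0 1;0 0 -12 0 0 0 1;0 0 -20 0 0 0 1;0 0 -25 0 0 0 1;0 0 -25 0 0 0 1;0 0 -25 0 0 0 1;0 0 -25 0 0 0 1;0 0 -25 0 0 0 1"

```text
clock: 11.63
tcp_pos: [0.5918, 0.2553, 0.2748]
ee_rot: [0.621, 0.784, -0.004, -0.003]
wrist_force: [0.9, 0.0, -2.7]
opening: 0.0233
```

arm_command:
  rows: "0 0 -20 0 0 0 1;0 0 -12 0 0 0 1;0 0 0 0 0 0 1"

```text
clock: 11.88
tcp_pos: [0.5918, 0.2571, 0.3192]
ee_rot: [0.62, 0.784, 0.002, -0.001]
wrist_force: [1.1, 0.8, -1.7]
opening: 0.0237
```

```bash
python3 - <<'E'
from h import *
st()
im,d=get_image("wrist");cv2.imwrite("pics/w12.png",im[:,:,::-1])
im,d=get_image("side");cv2.imwrite("pics/s12.png",im[:,:,::-1])
rows([(.62,.1,.29,95),(.6425,-.2,.29,85)],1,maxmm=30)
E
```

```text
t 11.88 tcp [0.5918 0.2571 0.3192] psi 103.32 z [ 0.001  0.004 -1.   ] F [ 1.1  0.8 -1.7] op 0.0237 j [-0.05  0.55 -0.75  1.24  0.36  1.48 -0.52]
--
-26.5 -1.4 4.3 -0.000 -0.000 0.024 1; -26.5 -0.7 4.3 -0.000 -0.000 0.024 1; -26.5 -0.1 4.3 -0.000 -0.000 0.024 1; -26.5 0.6 4.3 -0.000 -0.000 0.024 1; -26.5 1.2 4.3 -0.000 -0.000 0.024 1; -26.5 1.8 4.4 -0.000 -0.000 0.024 1; -27.3 -0.3 -0.0 -0.000 -0.000 0.016 1; -27.3 0.1 -0.0 -0.000 -0.000 0.016 1; -27.3 0.5 -0.0 -0.000 -0.000 0.016 1; -27.3 1.0 -0.0 -0.000 -0.000 0.016 1; --
-27.3 1.4 -0.0 -0.000 -0.000 0.016 1; -27.3 1.8 -0.0 -0.000 -0.000 0.016 1; -27.3 2.3 -0.0 -0.000 -0.000 0.016 1; -27.2 2.7 -0.0 -0.000 -0.000 0.016 1; -27.2 3.1 -0.0 -0.000 -0.000 0.016 1; -27.1 3.6 -0.0 -0.000 -0.000 0.016 1; -27.1 4.0 -0.0 -0.000 -0.000 0.016 1;
```

View pics/w12.png

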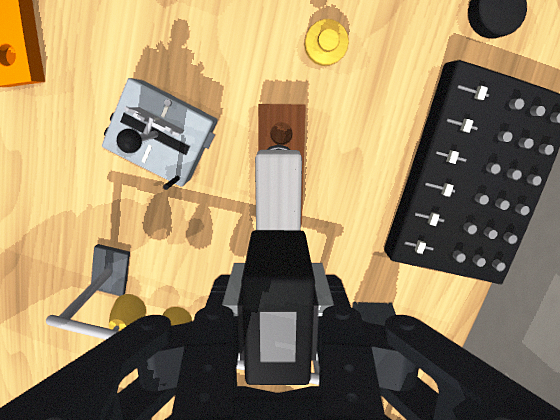

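View pics/s12.png

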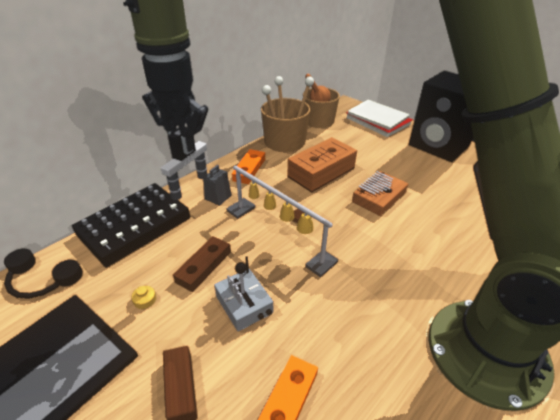

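arm_command:
  rows: "-26 -1 3 0 0 0.024 1;-26 -1 3 0 0 0.024 1;-26 0 3 0 0 0.024 1;-26 0 3 0 0 0.024 1;-26 1 2 0 0 0.024 1;-26 2 2 0 0 0.024 1;-27 0 0 0 0 0.016 1;-27 0 0 0 0 0.016 1;-27 0 0 0 0 0.016 1;-27 1 0 0 0 0.016 1"

```text
clock: 12.82
tcp_pos: [0.6192, -0.0092, 0.284]
ee_rot: [0.695, 0.719, -0.009, -0.01]
wrist_force: [0.6, -0.2, -1.9]
opening: 0.0232
```

```bash
python3 - <<'E'
from h import *
st()
rows([(.6407,-.2565,.28,85)],1,maxmm=30)
E
```

```text
t 12.82 tcp [ 0.6192 -0.0092  0.284 ] psi 91.9 z [-0.027  0.002 -1.   ] F [ 0.6 -0.2 -1.9] op 0.0232 j [ 0.37  0.53 -0.69  1.36  0.32  1.39 -0.29]
--
-27.5 1.5 0.3 -0.003 -0.000 0.013 1; -27.5 1.9 0.3 -0.003 -0.000 0.013 1; -27.5 2.2 0.3 -0.003 -0.000 0.013 1; -27.5 2.6 0.4 -0.003 -0.000 0.013 1; -27.4 3.0 0.4 -0.003 -0.000 0.013 1; -27.4 3.3 0.4 -0.003 -0.000 0.013 1; -27.3 3.7 0.4 -0.003 -0.000 0.013 1; -27.3 4.0 0.4 -0.003 -0.000 0.013 1; -27.2 4.4 0.4 -0.003 -0.000 0.013 1;
```

arm_command:
  rows: "-27 2 -1 -0.003 0 0.013 1;-27 2 -1 -0.003 0 0.013 1;-27 2 -1 -0.003 0 0.013 1;-27 3 0 -0.003 0 0.013 1;-27 3 0 -0.003 0 0.013 1;-27 3 0 -0.003 0 0.013 1;-25 4 0 -0.003 0 0.013 1;-20 3 0 -0.003 0 0.013 1;-15 3 0 -0.003 0 0.013 1;0 0 0 0 0 0 1"

```text
clock: 13.65
tcp_pos: [0.6308, -0.2533, 0.2691]
ee_rot: [0.741, 0.671, -0.009, -0.01]
wrist_force: [-0.5, 0.0, -3.2]
opening: 0.0233
```

```bash
python3 - <<'E'
from h import *
st()
im,d=get_image("wrist");cv2.imwrite("pics/w13.png",im[:,:,::-1]);np.save("pics/w13_d.npy",d)
im,d=get_image("top");cv2.imwrite("pics/t13.png",im[:,:,::-1])
m=camera_model("wrist")
for q in ("drum_top","mic_low","mic_grip"):
  for r in pinpoint("wrist",q)[:2]: print(q,r["p"],r["location"],atz("wrist",r["location"],.07,m))
c=cloud("wrist",np.load("pics/w13_d.npy"),m)
s=(abs(c[...,2]-.07)<.006)&(c[...,0]>.55)&(c[...,0]<.73)&(c[...,1]>-.4)&(c[...,1]<-.12);print(cv2.minAreaRect((c[s][:,:2]*1000).astype(np.float32)))
rows([(.6407,-.2565,.2,85)],1,maxmm=30)
E
```

```text
t 13.65 tcp [ 0.6308 -0.2533  0.2691] psi 84.31 z [-0.027  0.001 -1.   ] F [-0.5  0.  -3.2] op 0.0233 j [ 0.65  0.63 -0.62  1.2   0.35  1.44 -0.03]
drum_top 0.72 [292.0, 180.9] [ 0.63957748 -0.25049206  0.07      ]
mic_grip 0.75 [280.2, 297.4] [ 0.61597571 -0.37967022  0.07      ]
((639.9594116210938, -252.7747802734375), (200.2868194580078, 110.8722915649414), 84.95157623291016)
--
-3.2 3.7 23.6 -0.008 -0.001 -0.001 1; -3.2 3.5 23.6 -0.008 -0.001 -0.001 1; -3.2 3.3 23.7 -0.008 -0.001 -0.001 1;
```

View pics/w13.png

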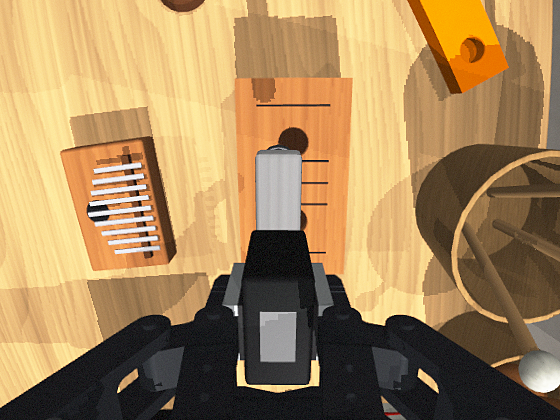

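View pics/t13.png

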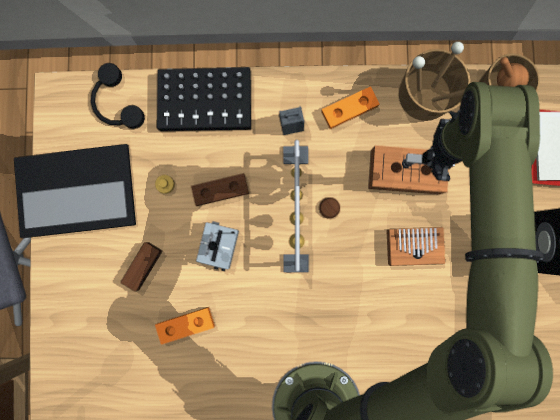

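arm_command:
  rows: "0 4 0 -0.012 0 -0.005 1;0 4 15 -0.012 0 -0.005 1;0 0 20 0 0 0 1;0 0 20 0 0 0 1;0 0 15 0 0 0 1;0 0 0 0 0 0 1;0 0 0 0 0 0 1"

```text
clock: 14.48
tcp_pos: [0.6453, -0.2364, 0.2035]
ee_rot: [0.729, 0.684, 0.005, 0.003]
wrist_force: [-0.1, -0.6, -1.1]
opening: 0.0232
```

```bash
python3 - <<'E'
from h import *
st()
im,d=get_image("wrist");cv2.imwrite("pics/w14.png",im[:,:,::-1]);np.save("pics/w14_d.npy",d)
m=camera_model("wrist")
c=cloud("wrist",d,m)
s=(abs(c[...,2]-.07)<.006)&(c[...,0]>.55)&(c[...,0]<.73)&(c[...,1]>-.4)&(c[...,1]<-.12);print(cv2.minAreaRect((c[s][:,:2]*1000).astype(np.float32)))
im,d=get_image("side");cv2.imwrite("pics/s14.png",cv2.resize(im[90:210,250:410,::-1],None,fx=4,fy=4,interpolation=cv2.INTER_CUBIC));np.save("pics/s14_d.npy",d)
rows([(.6407,-.2535,.156,85)],1,maxmm=30)
E
```

```text
t 14.48 tcp [ 0.6453 -0.2364  0.2035] psi 86.32 z [ 0.013  0.003 -1.   ] F [-0.1 -0.6 -1.1] op 0.0232 j [ 0.65  0.66 -0.63  1.34  0.38  1.25 -0.06]
((640.65869140625, -242.384765625), (170.8435516357422, 110.82865142822266), 84.61949157714844)
--
-8.7 -2.1 24.0 0.007 -0.002 0.011 1; -8.6 -1.9 24.0 0.007 -0.002 0.011 1;
```

View pics/w14.png

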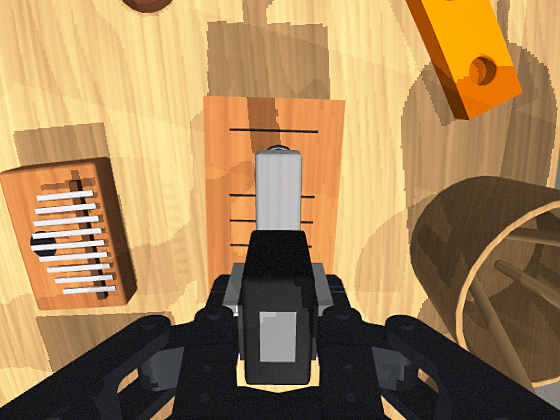

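View pics/s14.png

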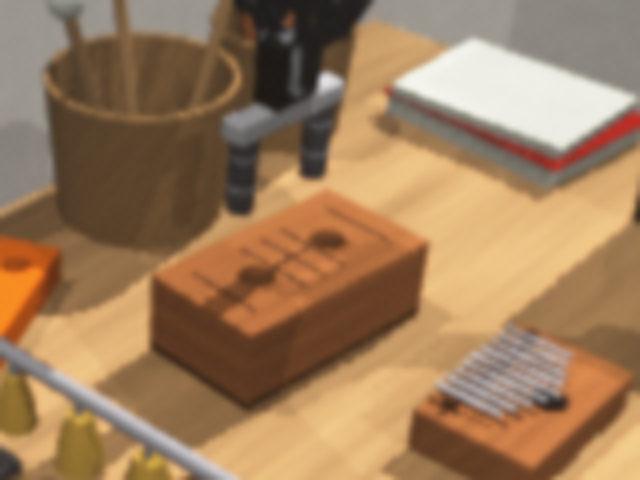

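```bash
python3 - <<'E'
from h import *
H=[atz("side",(250+a/4,90+b/4),.07) for a,b in ((257,274),(327,239))];print("side holes",np.round(H,4),np.mean(H,0))
# wrist holes from w13 not both visible; use the first top image
im=cv2.imread("pics/top0.png");cv2.imwrite("pics/z3.png",cv2.resize(im[140:200,360:460],None,fx=6,fy=6,interpolation=cv2.INTER_CUBIC))
# model check: head bottoms in side
o=get_obs();q=R.from_quat(o["ee_rot"]);p=o["tcp_pos"]
for t in ([-.041,0,.0696],[.039,0,.0696]):
    a=proj("side",p+q.apply(t))[0];print((a-[250,90])*4, p+q.apply(t))
E
```

```text
side holes [[ 0.6426 -0.2179  0.07  ]
 [ 0.6348 -0.2957  0.07  ]] [ 0.63869021 -0.25677406  0.07      ]
[310.85676668 171.33935903] [ 0.64372274 -0.27736689  0.13435996]
[238.36949269 207.4828969 ] [ 0.64889253 -0.19753454  0.13462121]
```

View pics/z3.png

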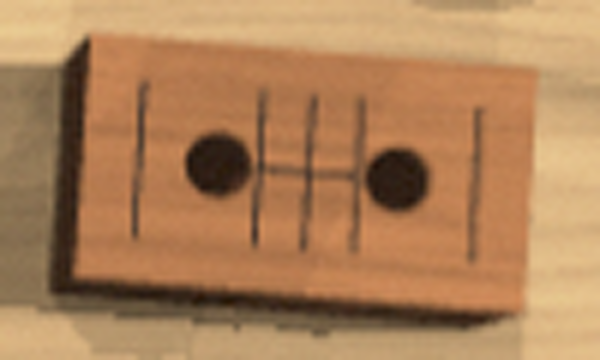

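arm_command:
  rows: "-9 -1 5 0.007 0 0.01 1;-9 -1 8 0.006 0 0.01 1;0 0 8 0 0 0 1;0 0 8 0 0 0 1;0 0 5 0 0 0 1;0 0 0 0 0 0 1;0 0 0 0 0 0 1"

```text
clock: 15.17
tcp_pos: [0.6434, -0.2577, 0.1695]
ee_rot: [0.738, 0.675, 0.002, 0.001]
wrist_force: [-0.2, 0.6, -1.3]
opening: 0.0234
```

```bash
python3 - <<'E'
from h import *
st()
rows([(.640,-.2552,.156,85)],1,maxmm=10)
E
```

```text
t 15.17 tcp [ 0.6434 -0.2577  0.1695] psi 84.92 z [ 0.003  0.001 -1.   ] F [-0.2  0.6 -1.3] op 0.0234 j [ 0.66  0.69 -0.61  1.36  0.4   1.21 -0.06]
--
1.1 -1.8 6.7 0.002 -0.001 -0.001 1; 1.1 -1.8 6.7 0.002 -0.001 -0.001 1;
```

arm_command:
  rows: "1 -1.5 3 0.002 0 0 1;1 -1.5 3 0 0 0 1;0 0 3 0 0 0 1;0 0 2 0 0 0 1;0 0 0 0 0 0 1;0 0 0 0 0 0 1;0 0 0 0 0 0 1"

```text
clock: 15.75
tcp_pos: [0.6407, -0.2541, 0.158]
ee_rot: [0.737, 0.676, 0.001, 0.0]
wrist_force: [0.6, 0.4, -2.6]
opening: 0.0237
```

```bash
python3 - <<'E'
from h import *
st()
rows([(.640,-.2552,.156,85)],1,maxmm=10)
im,d=get_image("side");cv2.imwrite("pics/s15.png",cv2.resize(im[90:210,250:410,::-1],None,fx=4,fy=4,interpolation=cv2.INTER_CUBIC))
cv2.imwrite("pics/s15b.png",cv2.resize(im[215:335,165:285,::-1],None,fx=4,fy=4,interpolation=cv2.INTER_CUBIC))
o=get_obs();q=R.from_quat(o["ee_rot"]);p=o["tcp_pos"]
for t in ([-.041,0,.0696],[.039,0,.0696],[-.001,0,.0696]):
    a=proj("side",p+q.apply(t))[0];print((a-[250,90])*4, p+q.apply(t))
im,d=get_image("wrist");cv2.imwrite("pics/w15.png",im[:,:,::-1])
E
```

```text
t 15.75 tcp [ 0.6407 -0.2541  0.158 ] psi 85.0 z [ 0.002  0.002 -1.   ] F [ 0.6  0.4 -2.6] op 0.0237 j [ 0.66  0.7  -0.61  1.39  0.41  1.18 -0.07]
--
-1.2 -0.6 2.0 0.002 -0.002 0.000 1; 
[325.79595032 218.15038366] [ 0.63738564 -0.29471577  0.08838155]
[254.38391193 253.99631317] [ 0.64434959 -0.21501963  0.08854891]
[290.70179377 235.76324304] [ 0.64086761 -0.2548677   0.08846523]
```

View pics/s15.png

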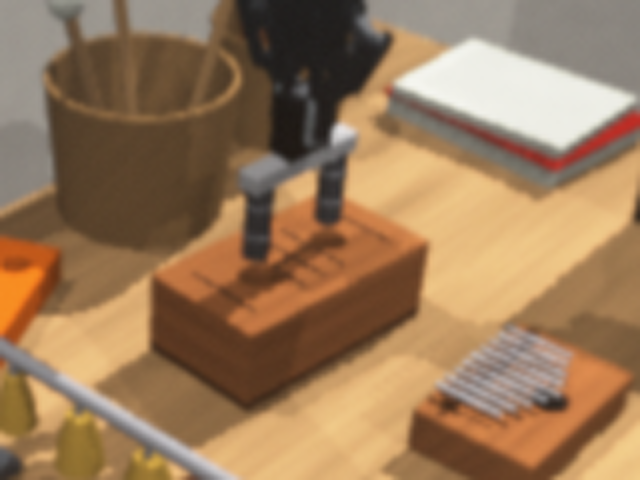

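View pics/s15b.png

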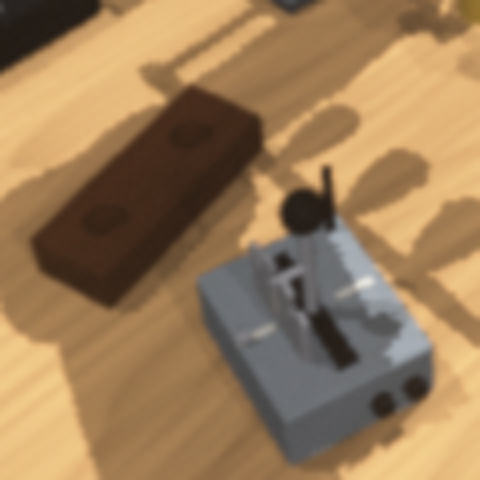

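View pics/w15.png

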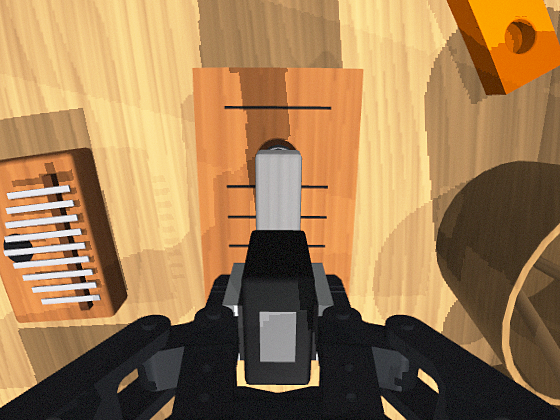

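arm_command:
  rows: "-1.2 -0.6 2 0 0 0 1;0 0 0 0 0 0 1;0 0 0 0 0 0 1;0 0 0 0 0 0 1;0 0 0 0 0 0 1;0 0 0 0 0 0 1"

```text
clock: 16.35
tcp_pos: [0.6402, -0.2556, 0.1563]
ee_rot: [0.737, 0.675, 0.002, 0.0]
wrist_force: [-0.1, 0.1, -2.2]
opening: 0.0233
```

```bash
python3 - <<'E'
from h import *
st();v=get_obs()["joint_vel"];print(np.abs(v).max())
im,d=get_image("side")
c=cloud("side",d);s=(abs(c[...,0]-.64)<.08)&(abs(c[...,1]+.256)<.08)&(c[...,2]>.076)&(c[...,2]<.12);print("lowest mic pts",np.sort(c[s][:,2])[:10])
H=pinpoint("side","mic_low");print([(h["p"],h["location"],atz("side",h["location"],.086)) for h in H[:1]]);st()
E
```

```text
t 16.35 tcp [ 0.6402 -0.2556  0.1563] psi 84.98 z [ 0.003  0.001 -1.   ] F [-0.1  0.1 -2.2] op 0.0233 j [ 0.67  0.7  -0.61  1.39  0.41  1.17 -0.07]
0.001752439668010933
lowest mic pts [0.08707637 0.0883745  0.08843138 0.088466   0.08892789 0.08895716
 0.08933582 0.08943564 0.0895406  0.08954327]
[(0.93, [322.2, 149.5], array([ 0.6422574 , -0.25455783,  0.086     ]))]
t 16.45 tcp [ 0.6402 -0.2556  0.1563] psi 84.98 z [ 0.003  0.002 -1.   ] F [ 0.4  0.2 -2.5] op 0.0234 j [ 0.67  0.7  -0.61  1.39  0.41  1.17 -0.07]
```

All checks agree, so I'm handing in.

```bash
python3 -c "
from plant import *
print(sign_off())"
```

```text
the job is handed in; nothing more can be done
None
```

I set the lever upright and let go of it. I then lifted the twin microphone out of its block, carried it over the bell rail, and am holding it above the tongue drum. I signed off at about 16.5 s without seeing a verdict.

**Last checks before sign-off**
- **Lever:** when I released it, the knob was within about 2 mm of upright (about 0.02 rad). The last side picture shows it still upright on the marks.
- **Microphone height:** the heads are about 17 mm above the drum top, both from the tool pose and from the side camera's depth.
- **Centring:** the midpoint of the heads is about 1–3 mm from the holes' midpoint. The camera estimates of that midpoint differ by up to 6 mm along y (−0.253 to −0.2585), still inside the 10 mm limit.
- **Direction and tilt:** the tool is within 0.1° of the drum's measured long axis, and tilt is about 0.003 rad. The way the microphone sits in the jaws adds perhaps 0.5°.
- **Hold:** the grip opening is 23.4 mm, the arm is still, and the wrist carries only the microphone's weight.
- **Contacts:** I saw no sign of touching the drum or rail, and no bystander I could see had moved. I did not measure the bystanders' positions afterwards.

**What disagreed:** the fingertips measured about 20 mm behind the TCP in both cameras, not 8 mm ahead as described. Because of that, my first attempt on the knob closed above it. I used the measured value from then on.

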